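# Wedge the loose spice grinder tight

### The arm

A 6-joint arm with a two-finger parallel gripper is mounted at the origin on the work surface. World frame = base frame: x ahead of the robot, y to its left, z up, the work surface at z = 0. Lengths are in mm, angles in rad, forces in N, time in s.
With the tool pointing down it reaches from about 300 to 775 mm from the base axis. Payload 14.6 kg.
Tool frame: the origin (TCP) lies between the finger pads; the fingertips stand manip.tip_reach ahead of it and the grasp point (between the pads) lies 5 mm behind it (manip.tip_reach is the distance from the TCP to the fingertips, in mm); z points along the fingers, y is the line along which they close (so a half turn about z gives the same grasp; the last joint's range is limited). The gripper opens to 94 mm and grips with 3 to 60 N. Pads are 16 mm wide; open, the fingers measure 119 mm over their backs; the gripper's body (75 mm by 177 mm) begins 78 mm behind the grasp point.
Start: joints at [-1.413, 0.3, 1.521, -0, 1.321, -0.067], TCP at [122.595, -536.153, 219.446] pointing down, gripper open.
Joint ranges: [-3.03, 3.03], [-0.79, 2.21], [0.23, 2.52], [-1.04, 4.18], [0, 3.07], [-2.55, 2.55]. Speed limits (rad/s): [2.22, 2.22, 2.57, 3.14, 3.14, 3.14].

### API

Orientations are given as [roll, pitch, yaw] about the fixed x, y, z axes, in that order (R = Rz(yaw) Ry(pitch) Rx(roll)).
In Python, from cell import manip gives the robot as it stands. The module is installed in compiled form; this text tells all that it offers.
- The arm moves only by the shell command python3 -m creep 'ROWS' [FORCE]. ROWS is JSON, a list of rows, each a list of 3 entries, a list of its own where there are three numbers: the opening, from -1 (shut) to 1 (fully open), then the shift along the tool's x, y, z in cm, then the turn about the tool's z in units of 5 degrees (1.0 is 5 degrees). In form: [[grip, [tx, ty, tz], roll], ...]. A call has 1 to 12 rows; each row is the pose to reach, as a shift and turn from the pose commanded when the call began, along the tool's axes at that moment; what a row does not reach only later rows make up. A row lasts 1/10 s, in which the tool goes at most 50 mm and 8.59 degrees, less where a joint would pass 70% of its speed; a pose out of reach is approached as far as the arm can. A call with a gripper value outside its range is refused whole. The fingers move at their own pace and stop on an object; FORCE is the grip in N (left out, the last holds). Time passes only in rows, so rows that repeat a pose let the fingers close. It gives the time, the measured TCP pose, the force, the opening and the grip force at its end, in the units of the state.
- manip.read_state(): the state, without advancing time (a new reading comes with each control period).
- manip.camera(name): name is "scene" or "top"; returns the picture (400x640x3 uint8, red, green, blue); there is no depth.
- manip.camera_params(name): a dict with "fovy" (degrees; the focal length in pixels is half the picture's height over the tangent of half this angle, whatever the lens; pixels are square), "cx", "cy" (the principal point, pixels), "origin" and "attitude" of the camera in the world. Camera axes: x right, y down, z forward; pixel columns grow to the right and rows downward; lengths in mm; the calibration is good to about 2 mm. A picture is of the moment at which its call begins. camera_params takes no time and is no camera call.
- manip.sign_off(): hands the job in; it is judged then, once.
The state is a dict: "clock": time; "joints": joint angles; "qd": joint speeds; "effort": joint torques, N m; "eef_pos": TCP position; "eef_rot": TCP orientation; "wrist_force": force on the tool from outside, world axes, zero at the start; "moment": the same for the moment, N m; "finger_gap": finger opening in mm; "finger_force": force on a finger pad.
Only numpy, scipy, OpenCV 4.12 (cv2) and the standard library are available. Lean on these libraries where they do the work, as an engineer would, in place of code of your own. Each camera call takes 0.05 s, during which the arm holds its last target. There are 200 camera calls.

### The job

The base plate of the wall-mounted spice grinder hangs loose above the shelf. Pick up the small wooden wedge with the red heel and slide it flat along the shelf, thin end first and square to the plate, under the middle of the plate's front edge until it jams tight, firmly but without forcing it, then let go of it and leave it there. Touch the grinder with nothing but the wedge, and leave the jars and the citrus reamer where they stand.

Things in the scene. Friction and masses are not known exactly. Their poses are not given: they have to be found in the camera images.
- grinder: Spice grinder on a fixed plaster pier 118 mm wide, 210 mm tall. Origin: on the shelf (z = 0) straight below the middle of the front edge of its level steel base plate; x points in under the plate (push direction), y along the edge, z up. Plate: 130 mm wide (y), 112 mm deep (x from 0), 12 mm thick; mill, cup and knob stand over its rear half (x above 50 mm), to 205 mm high.
- plate_gap (a point): Point 6 mm above the shelf in the gap below the middle of the plate's front edge; fixed, so it does not show the gap: 11 to 18 mm from shelf to plate underside, different each start. The plate gives upward, sprung: lifts from about 2 N of load, then 8 N per mm.
- plate_mid (a point): Point on the shelf below the plate, 56 mm in from the front edge. Tight: the let-go wedge bears on the plate with 5 to 20 N; over 22 N strains it. Driving the wedge takes a level push of 1.2 to 1.7 times that load, plus 0.5 to 0.7 times any force with which the gripper presses it down on the shelf: keep that small, and stop at a push of 16 to 20 N.
- wedge: Light wooden wedge with a red thick end (heel), loose, flat on the shelf at the left or right, 0.05 to 0.1 kg, 120 mm long (x), 34 mm wide (y). Origin: centre of its flat underside; x points to the thin nose (x = +60 mm). The top falls evenly from 30 mm high at the heel (x = -60 mm) to 6 mm at the nose. Flat sides, gripped from above close to the heel (up to 75 mm goes under the plate).
- wedge_nose (a point): Point at the middle of the wedge's thin end, 60 mm ahead of the wedge's origin and 3 mm above its underside.
- jar_a: Blue-glazed ceramic jar with a cork-lined lid, 64 mm in diameter, 98 mm tall, 0.3 kg, standing loose on the shelf beside the grinder. Origin: centre of its underside. Leave it alone.
- jar_b: Blue-glazed ceramic jar with a cork-lined lid, 64 mm in diameter, 98 mm tall, 0.3 kg, standing loose on the shelf beside the grinder. Origin: centre of its underside. Leave it alone.
- jar_c: Blue-glazed ceramic jar with a cork-lined lid, 64 mm in diameter, 98 mm tall, 0.3 kg, standing loose on the shelf beside the grinder. Origin: centre of its underside. Leave it alone.
- reamer: Small wooden citrus reamer with a ribbed dome on a round foot, 68 mm in diameter, 53 mm high, 0.12 kg, loose on the shelf on the side where the wedge is not. Origin: centre of its underside. Leave it alone.

How it is judged:
By the outcome, as a careful person would: the job done as asked, in the order asked, and still so for the second after the job is handed in, with the robot touching nothing.
It also fails if it takes over 64 s, if anything falls off the work surface, if the arm or the gripper's body presses on something with over 40 N, if the wrist force passes 120 N, or if a joint passes its speed limit or range.

## Working session

There is one attempt and no reset: what is moved stays moved. The work goes in short steps, Python scripts to look and compute and a shell command to move; the robot and the scene stay as the last step left them, time stands still between calls to the robot, and variables do not carry over. Pictures are saved under pics/ and viewed, at most 10 in all, crops included, and the job is handed in when it is done.

```bash
mkdir -p pics; python3 - <<'E'
from cell import manip
import cv2
for n in("scene","top"):
    cv2.imwrite(f"pics/{n}0.png",manip.camera(n)[:,:,::-1]); print(manip.camera_params(n))
s=manip.read_state(); print(manip.tip_reach,s)
E
```

```text
{'fovy': 45.833191942916365, 'cx': 316.10369256924486, 'cy': 197.59206472269085, 'origin': array([1178.82246178,  277.12163749,  964.08202744]), 'attitude': array([-2.53441202, -0.00414172,  1.98929543])}
{'fovy': 56.87882035408077, 'cx': 324.00315478810575, 'cy': 202.1439134544318, 'origin': array([457.4106955 ,  -7.37119606, 886.30840311]), 'attitude': array([-2.97372185,  0.0231467 , -1.55753226])}
14.0 {'clock': 0.1, 'joints': array([-1.41256815e+00,  3.00374729e-01,  1.52152015e+00,  1.17133134e-05,
        1.32072979e+00, -6.65956566e-02]), 'qd': array([-1.69280881e-03, -1.97418300e-03, -1.18752488e-03, -1.32346644e-03,
       -8.69617543e-04,  2.31607151e-06]), 'effort': array([ 1.80300194e-03, -5.32644260e+01, -3.53283119e+01,  7.09948875e-02,
        2.34957493e-02, -6.09107133e-05]), 'eef_pos': array([ 122.58013299, -535.93078233,  218.9649668 ]), 'eef_rot': array([-3.14056368e+00, -7.99977420e-05,  2.24820888e-01]), 'wrist_force': array([-0.50280074,  0.92811415,  0.63231552]), 'moment': array([ 0.00600279, -0.00529965,  0.02014273]), 'finger_force': 0.0, 'finger_gap': 94.02576670730897}
```

View pics/scene0.png

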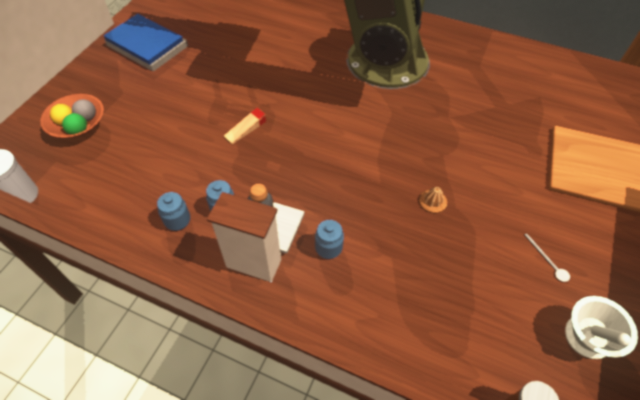

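View pics/top0.png

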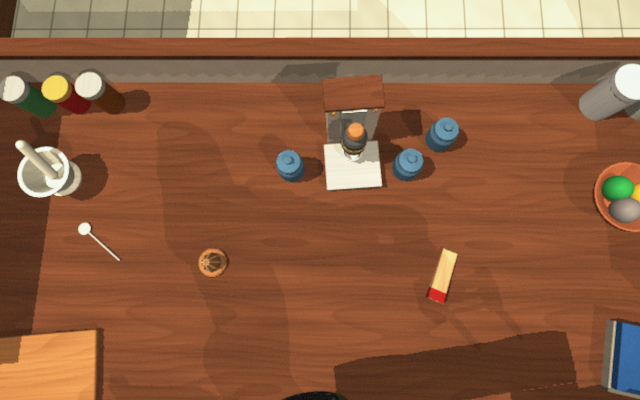

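The top view shows the grinder's plate at about (325-382, 142-189), the wedge with its red heel at (438,296) and nose at (449,250), jars at (290,166), (408,165) and (442,135), and the reamer at (212,262). I'll enlarge both views to read corners.

```bash
python3 - <<'E'
import cv2,numpy as np
a=cv2.imread("pics/top0.png")
c=cv2.resize(a[125:205,310:420],None,fx=7,fy=7,interpolation=cv2.INTER_CUBIC)   # 770x560
cv2.imwrite("pics/c1.png",c)
d=cv2.resize(a[240:310,415:475],None,fx=8,fy=8,interpolation=cv2.INTER_CUBIC)
cv2.imwrite("pics/c2.png",d)
E
```

```text
(no output)
```

View pics/c1.png

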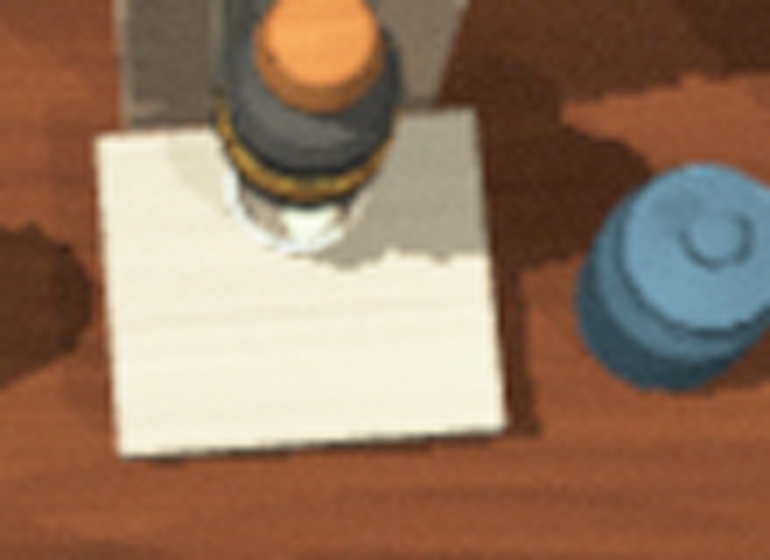

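View pics/c2.png

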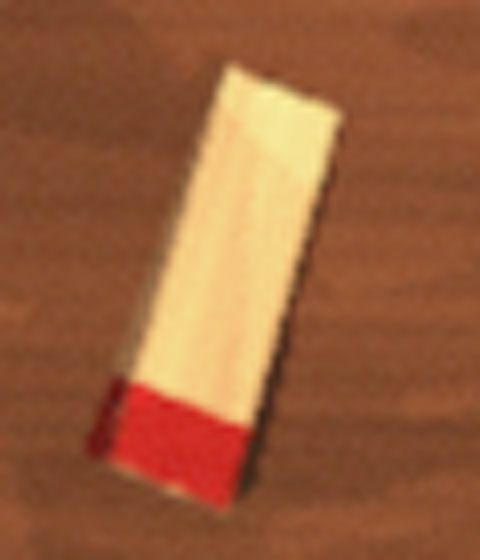

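The enlarged crops show the plate's top corners at front-left (121,455), front-right (506,430), rear-right (474,108) and rear-left (97,135). The wedge's nose top corners are at (229,66) and (342,113), and its heel top corners at (110,459) and (235,508).

```bash
cat > h.py <<'E'
from cell import manip
import cv2,numpy as np
from scipy.spatial.transform import Rotation as R
from scipy.optimize import least_squares
def cam(n):
    p=manip.camera_params(n); return 200/np.tan(np.radians(p['fovy']/2)),p['cx'],p['cy'],np.array(p['origin']),R.from_euler('xyz',p['attitude']).as_matrix()
def proj(n,P):
    f,cx,cy,o,M=cam(n); q=(np.atleast_2d(P)-o)@M; return np.c_[cx+f*q[:,0]/q[:,2],cy+f*q[:,1]/q[:,2]]
def ray(n,uv,z):
    f,cx,cy,o,M=cam(n); d=M@[(uv[0]-cx)/f,(uv[1]-cy)/f,1]; return o+d*(z-o[2])/d[2]
def pose(x,L):
    c,s=np.cos(x[2]),np.sin(x[2]); L=np.array(L,float); return np.c_[x[0]+c*L[:,0]-s*L[:,1],x[1]+s*L[:,0]+c*L[:,1],L[:,2]]
def fit(n,L,uv,x0): return least_squares(lambda x:(proj(n,pose(x,L))-uv).ravel(),x0)
def crop(uv,o,k): return (np.array(uv)+.5)/k-.5+np.array(o)
E
python3 - <<'E'
from h import *
uv=crop([(121,455),(506,430),(474,108),(97,135)],(310,125),7)
for z in(23,26.5,30):
    r=fit("top",[(0,65,z),(0,-65,z),(112,-65,z),(112,65,z)],uv,[500,0,0]); print(z,r.x.round(3),r.fun.round(2))
uv=crop([(229,66),(342,113),(110,459),(235,508)],(415,240),8)
r=fit("top",[(60,17,6),(60,-17,6),(-60,17,30),(-60,-17,30)],uv,[350,-200,0]); print(r.x.round(3),r.fun.round(2))
print(pose(r.x,[(-48,0,0)]))
for j in[(290,158),(409,157),(446,127)]: print("jar",ray("top",j,98).round())
E
```

```text
23 [ 6.39929e+02 -5.69590e+01  8.10000e-02] [ 0.14 -0.31 -0.4  -0.59 -0.13  0.48  0.41  0.47]
26.5 [ 6.38976e+02 -5.67750e+01  8.10000e-02] [ 0.03 -0.21 -0.29 -0.51 -0.04  0.38  0.3   0.38]
30 [ 6.38022e+02 -5.65900e+01  8.10000e-02] [-0.07 -0.11 -0.16 -0.43  0.06  0.27  0.18  0.29]
[ 4.38100e+02 -2.61135e+02 -3.76000e-01] [ 0.24 -0.04 -0.07 -0.39  0.51  0.28 -0.66  0.12]
[[ 393.4455061  -243.53025283    0.        ]]
jar [689.  89.  98.]
jar [ 693. -173.   98.]
jar [ 763. -257.   98.]
```

```bash
python3 -m creep '[[1,[32.9,-22.5,10],6.88],[1,[32.9,-22.5,10],6.88],[1,[32.9,-22.5,10],6.88],[1,[32.9,-22.5,10],6.88],[1,[32.9,-22.5,10],6.88],[1,[32.9,-22.5,10],6.88],[1,[32.9,-22.5,10],6.88],[1,[32.9,-22.5,10],6.88],[1,[32.9,-22.5,10],6.88],[1,[32.9,-22.5,10],6.88],[1,[32.9,-22.5,10],6.88],[1,[32.9,-22.5,10],6.88]]' 30
```

```text
clock: 1.3
eef_pos: [392.7, -244.3, 119.7]
eef_rot: [3.141, -0.0, -0.377]
wrist_force: [0.1, -0.8, 0.4]
finger_gap: 93.9
finger_force: 0.0
```

```bash
python3 -m creep '[[1,[0,0,4],0],[1,[0,0,7],0],[1,[0,0,9],0],[1,[0,0,10.1],0],[1,[0,0,10.1],0],[1,[0,0,10.1],0],[0.4,[0,0,10.1],0]]' 30
python3 -m creep '[[-1,[0,0,0],0],[-1,[0,0,0],0],[-1,[0,0,0],0],[-1,[0,0,0],0],[-1,[0,0,0],0],[-1,[0,0,0],0],[-1,[0,0,0],0],[-1,[0,0,0],0],[-1,[0,0,0],0],[-1,[0,0,0],0]]' 30
```

```text
clock: 2.0
eef_pos: [393.6, -244.1, 19.6]
eef_rot: [3.141, -0.002, -0.376]
wrist_force: [-0.1, -0.4, -0.1]
finger_gap: 89.3
finger_force: 0.0
clock: 3.0
eef_pos: [393.1, -243.5, 18.4]
eef_rot: [-3.142, 0.0, -0.376]
wrist_force: [-0.3, -0.2, 0.3]
finger_gap: 33.8
finger_force: 30.0
```

```bash
python3 -m creep '[[-1,[0,0,-1],0],[-1,[0,0,-2],0],[-1,[1,-5,-2],-1.2],[-1,[2,-9,-2],-2.4],[-1,[3,-13,-2],-3.6],[-1,[3.5,-17,-2],-4.8],[-1,[4,-20.5,-2],-5.24],[-1,[4,-20.5,-2],-5.24],[-1,[4,-20.5,-2],-5.24],[-1,[4,-20.5,-2],-5.24]]' 45
python3 - <<'E'
from h import *
a=manip.camera("top")[:,:,::-1]; cv2.imwrite("pics/t1.png",a)
cv2.imwrite("pics/c3.png",cv2.resize(a[160:260,300:410],None,fx=6,fy=6,interpolation=cv2.INTER_CUBIC))
E
```

```text
clock: 4.0
eef_pos: [505.3, -68.1, 38.8]
eef_rot: [3.141, -0.0, 0.081]
wrist_force: [-0.3, -0.6, -1.9]
finger_gap: 33.7
finger_force: 45.0
```

View pics/c3.png

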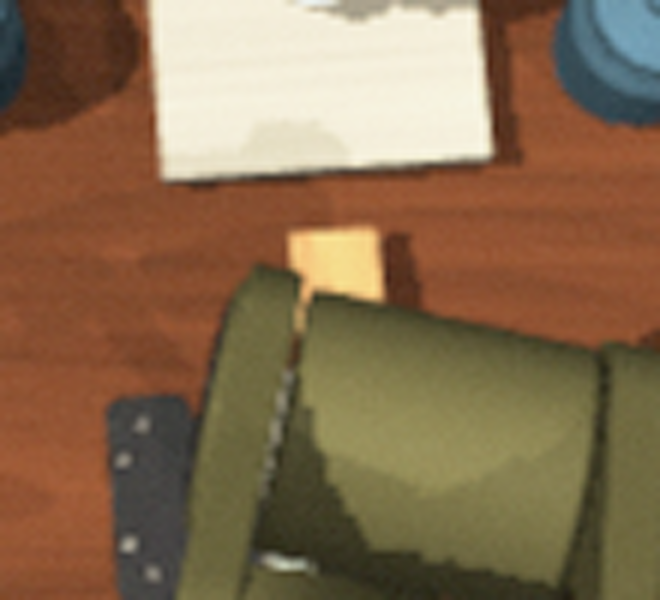

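The crop shows the wedge's nose corners at (288,230) and (380,226), ahead of the plate's front corners at (162,182) and (493,160). The wedge looks square and nearly centred.

```bash
python3 - <<'E'
from h import *
uv=crop([(162,182),(493,160),(288,230),(380,226),(385,302)],(300,160),6)
# offset lifted by ~20.4 mm; right edge point ~40 mm back of nose (higher by 8)
P=[ray("top",u,z) for u,z in zip(uv,(26.5,26.5,26.4,26.4,31.5))]
c,s=np.cos(.081),np.sin(.081); g=np.array([638.7,-56.7])
for p in P:
    d=p[:2]-g; print(p.round(1),"plate frame",(c*d[0]+s*d[1]).round(1),(-s*d[0]+c*d[1]).round(1))
E
```

```text
[632.4   8.7  26.5] plate frame -1.0 65.7
[ 642.4 -122.    26.5] plate frame -1.6 -65.3
[613.6 -41.1  26.4] plate frame -23.8 17.5
[615.5 -77.3  26.4] plate frame -24.8 -18.7
[584.5 -78.7  31.5] plate frame -55.8 -17.5
```

```bash
python3 -m creep '[[-1,[0,0,0.7],0],[-1,[0,0,1.4],0],[-1,[0,0,1.8],0],[-1,[0,0,2],0],[-1,[0,0,2],0],[-0.1,[0,0,2],0],[-0.1,[0,0,2],0],[-0.1,[0,0,2],0],[-0.1,[0,0,2],0]]'
python3 -m creep '[[0.2,[0,0,-3],0],[0.5,[0,0,-6],0],[0.5,[-4,0,-9],0],[0.5,[-8,0,-9],0],[0.5,[-12,0,-9],0],[0.5,[-16,0,-9],0],[0.5,[-16,0,-9],0]]'
python3 - <<'E'
from h import *
a=manip.camera("top")[:,:,::-1]; cv2.imwrite("pics/t2.png",a)
cv2.imwrite("pics/c4.png",cv2.resize(a[170:260,305:405],None,fx=6.5,fy=6.5,interpolation=cv2.INTER_CUBIC))
E
```

```text
clock: 4.95
eef_pos: [505.6, -67.4, 18.4]
eef_rot: [-3.142, 0.0, 0.082]
wrist_force: [-0.3, 0.5, -0.8]
finger_gap: 42.1
finger_force: 0.0
clock: 5.65
eef_pos: [342.8, -80.3, 108.2]
eef_rot: [-3.141, 0.001, 0.081]
wrist_force: [1.3, 0.2, 0.3]
finger_gap: 70.9
finger_force: 0.0
```

View pics/c4.png

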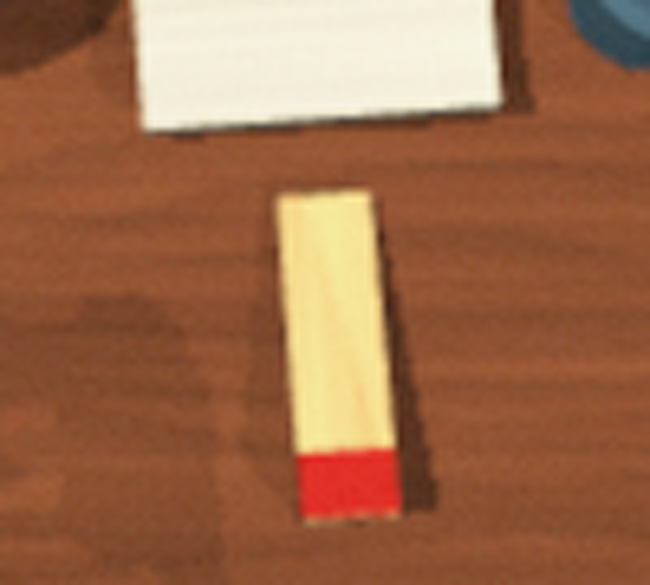

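The wedge lies flat in front of the plate. Its nose corners are at (278,195) and (370,190), its heel top corners at (303,519) and (401,515), and the plate's front corners at (144,131) and (501,106).

```bash
python3 - <<'E'
from h import *
uv=crop([(278,195),(370,190),(303,519),(401,515)],(305,170),6.5)
r=fit("top",[(60,17,6),(60,-17,6),(-60,17,30),(-60,-17,30)],uv,[550,-60,0]); print(r.x.round(3),r.fun.round(2))
w=r.x
a=cv2.imread("pics/t2.png").astype(int)
# sub-pixel line fits: half-max crossings on plate front edge (cols 335..375), wedge sides (rows 205..235)
g=a[:,:,1]
def cross(v,lev): 
    i=[k for k in range(len(v)-1) if (v[k]-lev)*(v[k+1]-lev)<=0 and v[k]!=v[k+1]]; return [k+(lev-v[k])/(v[k+1]-v[k]) for k in i]
E=np.array([(u,180+cross(g[180:200,u],130)[0]) for u in range(330,379)])
pe=np.polyfit(*E.T,1)
L=[];Rr=[]
for v in range(203,236):
    c=cross(g[v,335:375],130)
    if len(c)>=2: L.append((335+c[0],v,30-24*0));Rr.append((335+c[-1],v))
def yaw(A,B): d=B-A; return np.arctan2(d[1],d[0])
A,B=[ray("top",(u,np.polyval(pe,u)),26) for u in(330,378)]
print("plate yaw from edge",yaw(A,B)+np.pi/2)
for S in(L,Rr):
    S=np.array(S)[:,:2]; p=np.polyfit(S[:,1],S[:,0],1); n,h=205,235
    zs=lambda v:6+24*(v-199.5)/(249.5-199.5)
    print("wedge yaw",yaw(ray("top",(np.polyval(p,h),h),zs(h)),ray("top",(np.polyval(p,n),n),zs(n))),len(S))
uv=crop([(144,131),(501,106)],(305,170),6.5); P=[ray("top",u,26.5)[:2] for u in uv]; m=(P[0]+P[1])/2
c,s=np.cos(.081),np.sin(.081); print("edge mid",m); d=w[:2]-m; print("wedge in plate",c*d[0]+s*d[1],-s*d[0]+c*d[1])
E
```

```text
[ 5.53883e+02 -6.26790e+01  6.90000e-02] [ 0.08  0.25 -0.01  0.19  0.11 -0.09 -0.18 -0.32]
plate yaw from edge 0.08153658632793737
wedge yaw 0.06736645217379196 33
wedge yaw 0.06934347764148191 33
edge mid [638.05053351 -56.68167291]
wedge in plate -84.37690679977302 0.8321518466639439
```

```bash
python3 -m creep '[[0.5,[4,0,0],0],[0.5,[8,0,0],0],[0.5,[12,0,0],0],[0.5,[16,0,0],0],[0.5,[16,0,0],0],[0.5,[16,0,4],0],[0.5,[16,0,7],0],[0.3,[16,0,9],0],[0,[16,0,9],0],[0,[16,0,9],0]]'
python3 -m creep '[[-1,[0,0,0],0],[-1,[0,0,0],0],[-1,[0,0,0],0],[-1,[0,0,0],0],[-1,[0,0,0],0],[-1,[0.3,0.05,0],-0.05],[-1,[0.6,0.1,0],-0.1],[-1,[1,0.14,0],-0.14],[-1,[1,0.14,0],-0.14],[-1,[1,0.14,0],-0.14]]' 45
```

```text
clock: 6.7
eef_pos: [505.7, -67.3, 18.2]
eef_rot: [-3.141, 0.001, 0.082]
wrist_force: [0.4, 0.4, 0.4]
finger_gap: 50.3
finger_force: 0.0
clock: 7.7
eef_pos: [516.0, -68.2, 19.1]
eef_rot: [3.141, -0.001, 0.094]
wrist_force: [-1.1, 0.1, 6.3]
finger_gap: 33.7
finger_force: 45.0
```

```bash
for i in 1; do python3 -m creep '[[-1,[0.5,0,0],0],[-1,[1,0,0],0],[-1,[1,0,0],0]]'|sed -n 2,4p;  python3 -m creep '[[-1,[0,0,-0.02],0],[-1,[0,0,-0.02],0]]'|sed -n 2,4p; python3 -m creep '[[-1,[0,0,-0.02],0],[-1,[0,0,-0.02],0]]'|sed -n 2,4p; done
```

```text
eef_pos: [526.2, -67.2, 19.0]
eef_rot: [3.141, -0.001, 0.094]
wrist_force: [0.2, -0.2, 4.9]
eef_pos: [526.0, -67.2, 19.1]
eef_rot: [3.141, -0.001, 0.094]
wrist_force: [2.2, 0.1, 3.7]
eef_pos: [525.8, -67.1, 19.1]
eef_rot: [3.141, -0.001, 0.094]
wrist_force: [1.9, 0.2, 4.6]
```

```bash
python3 -m creep '[[-1,[0,0,-0.05],0],[-1,[0,0,-0.05],0]]'|sed -n 2,4p;  python3 -m creep '[[-1,[0,0,-0.05],0],[-1,[0,0,-0.05],0]]'|sed -n 2,4p; python3 -m creep '[[-1,[0.5,0,0],0],[-1,[1,0,0],0],[-1,[1,0,0],0]]'|sed -n 2,4p
```

```text
eef_pos: [525.2, -67.0, 19.1]
eef_rot: [-3.141, 0.001, 0.094]
wrist_force: [-0.7, -0.1, 1.3]
eef_pos: [525.3, -67.0, 19.6]
eef_rot: [-3.141, 0.001, 0.094]
wrist_force: [-0.2, 0.6, -0.1]
eef_pos: [536.2, -66.1, 19.8]
eef_rot: [3.142, -0.0, 0.094]
wrist_force: [0.5, 0.3, -0.7]
```

```bash
python3 -m creep '[[-1,[0.5,0,0.02],0],[-1,[1,0,0.02],0],[-1,[1.5,0,0.02],0],[-1,[1.5,0,0.02],0],[-1,[1.5,0,0.02],0]]'|sed -n 2,4p;  python3 -m creep '[[-1,[0.2,0,0],0],[-1,[0.4,0,0],0],[-1,[0.4,0,0],0]]'|sed -n 2,4p
```

```text
eef_pos: [550.5, -64.7, 19.5]
eef_rot: [-3.142, 0.0, 0.094]
wrist_force: [0.6, -0.2, -1.0]
eef_pos: [554.7, -64.4, 19.7]
eef_rot: [3.142, -0.0, 0.094]
wrist_force: [0.9, 0.5, 0.1]
```

```bash
python3 -m creep '[[-1,[0.2,0,0],0],[-1,[0.4,0,0],0],[-1,[0.4,0,0],0]]'|sed -n '2p;4p';  python3 -m creep '[[-1,[0.2,0,0],0],[-1,[0.4,0,0],0],[-1,[0.4,0,0],0]]'|sed -n '2p;4p'
```

```text
eef_pos: [558.7, -64.0, 19.7]
wrist_force: [-0.5, -0.1, -1.2]
eef_pos: [562.7, -63.6, 19.7]
wrist_force: [-0.1, -0.0, -0.2]
```

```bash
python3 -m creep '[[-1,[0.2,0,0.02],0],[-1,[0.3,0,0.02],0],[-1,[0.3,0,0.02],0]]'|sed -n '2p;4p';  python3 -m creep '[[-1,[0.15,0,0],0],[-1,[0.3,0,0],0],[-1,[0.3,0,0],0]]'|sed -n '2p;4p'
```

```text
eef_pos: [565.5, -63.3, 19.4]
wrist_force: [-0.3, 0.7, -0.6]
eef_pos: [568.6, -63.0, 19.5]
wrist_force: [0.8, 0.7, -0.7]
```

```bash
python3 -m creep '[[-1,[0.15,0,0],0],[-1,[0.3,0,0],0],[-1,[0.3,0,0],0]]'|sed -n '2p;4p';  python3 -m creep '[[-1,[0.15,0,0],0],[-1,[0.3,0,0],0],[-1,[0.3,0,0],0]]'|sed -n '2p;4p'
```

```text
eef_pos: [571.6, -62.7, 19.5]
wrist_force: [-0.3, 0.7, -1.3]
eef_pos: [574.6, -62.5, 19.5]
wrist_force: [-0.6, 1.3, -1.3]
```

```bash
python3 -m creep '[[-1,[0.15,0,0.02],0],[-1,[0.3,0,0.02],0],[-1,[0.3,0,0.02],0]]'|sed -n '2p;4p';  python3 -m creep '[[-1,[0.15,0,0.01],0],[-1,[0.3,0,0.01],0],[-1,[0.3,0,0.01],0]]'|sed -n '2p;4p'
```

```text
eef_pos: [577.5, -62.2, 19.2]
wrist_force: [0.0, 0.6, -1.2]
eef_pos: [580.6, -61.9, 19.2]
wrist_force: [0.8, 0.2, -0.5]
```

```bash
python3 -m creep '[[-1,[0.15,0,0],0],[-1,[0.3,0,0],0],[-1,[0.3,0,0],0]]'|sed -n '2p;4p'
```

```text
eef_pos: [583.6, -61.6, 19.2]
wrist_force: [0.4, -0.1, -1.0]
```

```bash
python3 -m creep '[[-1,[0.1,0,0.02],0],[-1,[0.2,0,0.02],0],[-1,[0.2,0,0.02],0]]'|sed -n '2p;4p'; python3 -m creep '[[-1,[0.1,0,0],0],[-1,[0.2,0,0],0],[-1,[0.2,0,0],0]]'|sed -n '2p;4p'
```

```text
eef_pos: [584.8, -61.5, 19.1]
wrist_force: [-7.2, -0.2, 5.8]
eef_pos: [586.2, -61.4, 19.1]
wrist_force: [-11.8, -0.6, 9.2]
```

```bash
python3 -m creep '[[-1,[0.1,0,0],0],[-1,[0.2,0,0],0],[-1,[0.2,0,0],0]]'|sed -n '2p;4p'
```

```text
eef_pos: [587.6, -61.3, 19.1]
wrist_force: [-18.2, -1.1, 12.7]
```

```bash
python3 -m creep '[[-1,[0,0,-0.05],0],[-1,[0,0,-0.1],0],[-1,[0,0,-0.1],0]]'|sed -n '2,4p'; python3 -m creep '[[-1,[0,0,-0.05],0],[-1,[0,0,-0.05],0],[-1,[0,0,-0.05],0]]'|sed -n '2,4p'
```

```text
eef_pos: [587.7, -61.2, 19.1]
eef_rot: [-3.141, 0.004, 0.094]
wrist_force: [-10.3, -1.7, 0.8]
eef_pos: [587.7, -61.2, 19.4]
eef_rot: [-3.141, 0.004, 0.094]
wrist_force: [-7.7, -1.8, -2.5]
```

```bash
python3 -m creep '[[-1,[0.1,0,0],0],[-1,[0.2,0,0],0],[-1,[0.2,0,0],0]]'|sed -n '2,4p'; python3 -m creep '[[-1,[0.1,0,-0.02],0],[-1,[0.1,0,-0.02],0],[-1,[0.1,0,-0.02],0]]'|sed -n '2,4p'
```

```text
eef_pos: [589.2, -60.9, 19.2]
eef_rot: [-3.141, 0.006, 0.094]
wrist_force: [-12.2, -1.7, 0.4]
eef_pos: [589.8, -60.8, 19.2]
eef_rot: [-3.14, 0.007, 0.094]
wrist_force: [-14.4, -2.0, -0.3]
```

```bash
python3 -m creep '[[-1,[0.1,0,-0.02],0],[-1,[0.15,0,-0.03],0],[-1,[0.15,0,-0.03],0]]'|sed -n '2,4p'; python3 -m creep '[[-1,[0,0,0],0],[-1,[0,0,0],0]]'|sed -n '2,4p'
```

```text
eef_pos: [590.8, -60.7, 19.2]
eef_rot: [-3.14, 0.008, 0.094]
wrist_force: [-17.1, -1.9, -0.2]
eef_pos: [590.8, -60.7, 19.2]
eef_rot: [-3.14, 0.008, 0.094]
wrist_force: [-17.0, -1.7, -0.8]
```

```bash
python3 -m creep '[[-1,[-0.1,0,0],0],[-1,[-0.15,0,0],0],[-1,[-0.15,0,0],0]]'|sed -n '2,4p'; python3 -m creep '[[0.1,[0,0,0],0],[0.1,[0,0,0],0],[0.1,[0,0,0],0],[0.1,[0,0,0],0],[0.1,[0,0,0],0]]'
```

```text
eef_pos: [590.7, -60.7, 19.6]
eef_rot: [-3.141, 0.004, 0.094]
wrist_force: [-6.3, -0.8, -6.2]
clock: 16.0
eef_pos: [592.5, -60.8, 21.1]
eef_rot: [3.142, -0.0, 0.094]
wrist_force: [0.7, -0.8, -0.3]
finger_gap: 51.2
finger_force: 0.0
```

Released cleanly. Now I'll back away from the plate and up, then look.

```bash
python3 -m creep '[[0.1,[0,0,-2],0],[0.1,[0,0,-5],0],[0.1,[-2,0,-8],0],[0.1,[-6,0,-10],0],[0.1,[-10,0,-12],0],[0.1,[-15,0,-12],0],[0.1,[-20,0,-12],0],[0.1,[-24,0,-12],0],[0.1,[-24,0,-12],0],[0.1,[-24,0,-12],0]]'
python3 - <<'E'
from h import *
a=manip.camera("top")[:,:,::-1]; b=manip.camera("scene")[:,:,::-1]
cv2.imwrite("pics/c5.png",np.hstack([cv2.resize(a[130:240,270:400],None,fx=4,fy=4,interpolation=cv2.INTER_CUBIC)[:400],cv2.resize(b[170:270,200:265+20],None,fx=4,fy=4,interpolation=cv2.INTER_CUBIC)])[:, :][:, -800:] )
E
```

```text
clock: 17.0
eef_pos: [353.8, -83.6, 141.7]
eef_rot: [3.141, -0.002, 0.093]
wrist_force: [1.1, 0.6, 0.5]
finger_gap: 51.6
finger_force: 0.0
```

View pics/c5.png

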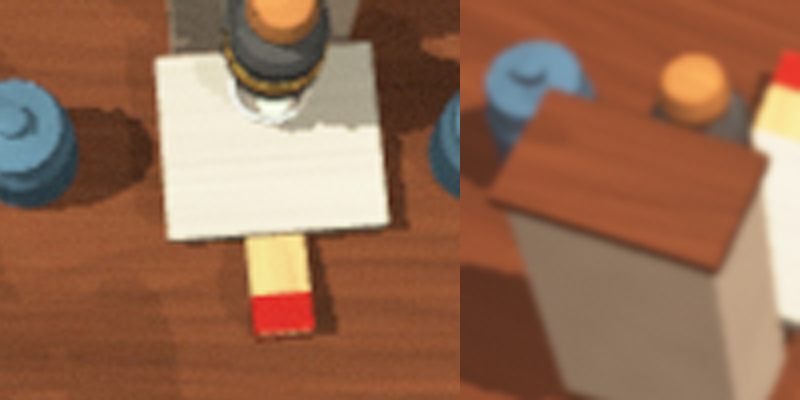

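The wedge sits under the middle of the plate and square to it. It meets the edge at crop x 245-309, against plate corners at 168 and 388, and its heel is clear at about (283,333). The jars in view haven't moved.

```bash
python3 -c "
from cell import manip
print(manip.sign_off())"
```

```text
the job is handed in; nothing more can be done
None
```

The wedge is jammed square under the middle of the plate's front edge, driven to a final push of about 17 N, then released and left there; I handed the job in at about 17 s on the robot's clock, but no verdict came back.

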